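Fit the bearing flange onto the housing studs

TASK

Take the flange whose holes match the three studs of the dark grey bearing housing, turn it so that every stud meets a hole, and lower it on until it lies flat and fully home on the housing, hub upwards; do not let go of it while it is still above the studs. Then let go, and leave the other flange where it lies.

Things in the scene. Friction and masses are not known exactly. Their poses are not given: they have to be found in the camera images.
- housing: dark grey bearing housing fixed to the bench: square foot 136 mm wide, 14 mm high, and a round body of 128 mm diameter with a flat top face 45 mm above the bench. Three bright 10 mm steel studs stand 120 deg apart on a 50 mm radius, 22 mm high above the face (last 10 mm tapered); only they locate the flange. Origin: centre of underside, z up; one stud on its +x axis.
- three_hole_flange: To fit: loose round aluminium flange lying hub up, 140 mm across, plate 10 mm thick, three through holes 24 mm wide on a 50 mm radius, 120 deg apart, one on its +x axis. Hub 34 mm diameter, top 60 mm above underside. 0.3-0.5 kg. Origin: centre of underside, z up. Any of three ways round is right; when home the studs stand 12 mm above the plate.
- four_hole_flange: Does not fit, stays: loose round aluminium flange lying hub up, 140 mm across, plate 10 mm thick, four through holes 24 mm wide on a 50 mm radius, 90 deg apart, one on its +x axis. Hub 34 mm diameter, top 60 mm above underside. 0.3-0.5 kg. Origin: centre of underside, z up.
Things that resemble listed ones, but are neither listed nor needed, are in the scene too. Leave any purple look-alike of the three_hole_flange alone.

How it is judged:
By the outcome, as a careful person would: the job done as asked, in the order asked, and still so for the second after the job is handed in, with the robot touching nothing.
It also fails if it takes over 35 s, if anything falls off the work surface, if the arm or the gripper's body presses on something with over 40 N, if the wrist force passes 120 N, or if a joint passes its speed limit or range.

ROBOT

A 6-joint arm with a two-finger parallel gripper is mounted at the origin on the work surface; the furniture and walls round the work are solid. World frame = base frame: x ahead of the robot, y to its left, z up, the work surface at z = 0. Lengths are in m, angles in rad, forces in N, time in s.
With the tool pointing down it reaches from about 0.25 to 0.8 m from the base axis. Payload 8.5 kg.
Tool frame: the origin (TCP) lies at the very end of the fingers, on their centre line; the grasp point (between the pads) lies 19 mm behind it; z points along the fingers, y is the line along which they close (so a half turn about z gives the same grasp; the last joint's range is limited). The gripper opens to 85 mm and grips with 20 to 120 N. Pads are 22 mm wide; open, the fingers measure 114 mm over their backs; the gripper's body (76 mm by 85 mm) begins 54 mm behind the grasp point. The pads swing forward as they close: fully open they stand 13 mm farther back than shut.
Start: joints at [1.161, 0.238, -0.013, 1.319, 0, 1.571], TCP at [0.209, 0.481, 0.231] pointing down, gripper open.
Joint ranges: [-2.66, 2.66], [-1.03, 1.9], [-1.14, 1.46], [-1.82, 2.27], [-1.45, 1.34], [-3.14, 3.14]. Speed limits (rad/s): [2.22, 2.22, 2.79, 3.14, 3.14, 3.14].

INTERFACE

Orientations are given as a 3x3 rotation matrix whose columns are the frame's x, y, z axes.
In Python, from station import arm gives the robot as it stands. The module is installed in compiled form; this text tells all that it offers.
- The arm moves only by the shell command python3 -m pendant 'ROWS' [FORCE]. ROWS is JSON, a list of rows, each a list of 7 numbers: the turn, a rotation vector about the tool's x, y, z in rad, then the shift along the tool's x, y, z in mm, then the finger opening in mm, from 0 to 85.4. In form: [[ax, ay, az, x, y, z, claw], ...]. A call has 1 to 10 rows; each row is the pose to reach, as a shift and turn from the pose commanded when the call began, along the tool's axes at that moment; what a row does not reach only later rows make up. A row lasts 1/8 s, in which the tool goes at most 62.5 mm and 10.7 degrees, less where a joint would pass 70% of its speed; a pose out of reach is approached as far as the arm can. A call with a gripper value outside its range is refused whole. The fingers move at their own pace and stop on an object; FORCE is the grip in N (left out, the last holds). Time passes only in rows, so rows that repeat a pose let the fingers close. It gives the time, the measured TCP pose, the force, the opening and the grip force at its end, in the units of the state.
- arm.get_state(): the state, without advancing time (a new reading comes with each control period).
- arm.read_camera(name): name is "side" or "top" or "wrist"; returns a dict with "img" (420x560x3 uint8, red, green, blue), "intrinsics" (3x3 intrinsics, pixels), "R" (3x3) and "t" (3): a world point X has camera coordinates R X + t; the wrist camera has in their place "hand_eye" (4x4, takes a point from camera to tool coordinates, whose origin is the TCP and whose axes are the flange's). Camera axes: x right, y down, z forward; pixel columns grow to the right and rows downward; lengths in m; the calibration is good to about 2 mm. A picture is of the moment at which its call begins: read the wrist's pose just before it. There is no depth.
- arm.sign_off(): hands the job in; it is judged then, once.
The state is a dict: "clock": time; "qpos": joint angles; "qd": joint speeds; "joint_efforts": joint torques, N m; "eef_pos": TCP position; "tcp_rot": TCP orientation; "force": force on the tool from outside, world axes, zero at the start; "moment": the same for the moment, N m; "grip_width": finger opening in m; "gripper_force": force on a finger pad.
Only numpy, scipy, OpenCV 4.12 (cv2) and the standard library are available. Lean on these libraries where they do the work, as an engineer would, in place of code of your own. Each camera call takes 0.05 s, during which the arm holds its last target. There are 200 camera calls.

## Working session

There is one attempt and no reset: what is moved stays moved. The work goes in short steps, Python scripts to look and compute and a shell command to move; the robot and the scene stay as the last step left them, time stands still between calls to the robot, and variables do not carry over. Pictures are saved under pics/ and viewed, at most 10 in all, crops included, and the job is handed in when it is done.

```bash
mkdir -p pics; cat > h.py <<'E'
import numpy as np, cv2
from station import arm
def snap(n,f):
    s=arm.get_state(); c=arm.read_camera(n); cv2.imwrite('pics/'+f,c['img'][:,:,::-1])
    K=np.array(c['intrinsics'])
    if n=='wrist':
        T=np.array(c['hand_eye']); Rw=np.array(s['tcp_rot']); 
        Rc=Rw@T[:3,:3]; o=Rw@T[:3,3]+np.array(s['eef_pos'])
    else:
        R=np.array(c['R']); Rc=R.T; o=-R.T@np.array(c['t'])
    np.savez('pics/'+f[:-4]+'.npz',K=K,Rc=Rc,o=o)
    return s
def pt(f,uv,z):
    d=np.load('pics/'+f+'.npz'); v=d['Rc']@np.linalg.solve(d['K'],[uv[0],uv[1],1]); return d['o']+v*(z-d['o'][2])/v[2]
def px(f,X):
    d=np.load('pics/'+f+'.npz'); p=d['K']@(d['Rc'].T@(np.array(X)-d['o'])); return p[:2]/p[2]
E
python3 - <<'E'
from h import *
s=snap('top','top.png');snap('side','side.png')
print(s['tcp_rot'],s['eef_pos'],s['clock'])
a=cv2.imread('pics/top.png');
cv2.imwrite('pics/topb.png',cv2.resize(a,(800,600),interpolation=cv2.INTER_CUBIC))
print(np.load('pics/top.npz')['o'],np.load('pics/side.npz')['o'])
E
```

```text
[[-9.17190135e-01  3.98449372e-01 -5.95415682e-04]
 [ 3.98449816e-01  9.17189208e-01 -1.30413591e-03]
 [ 2.64767017e-05 -1.43338386e-03 -9.99998972e-01]] [0.20902054 0.48115215 0.23066695] 0.0
[ 0.19633003 -0.01195126  1.01971821] [ 0.0575473  -0.71822351  0.56905067]
```

View pics/topb.png

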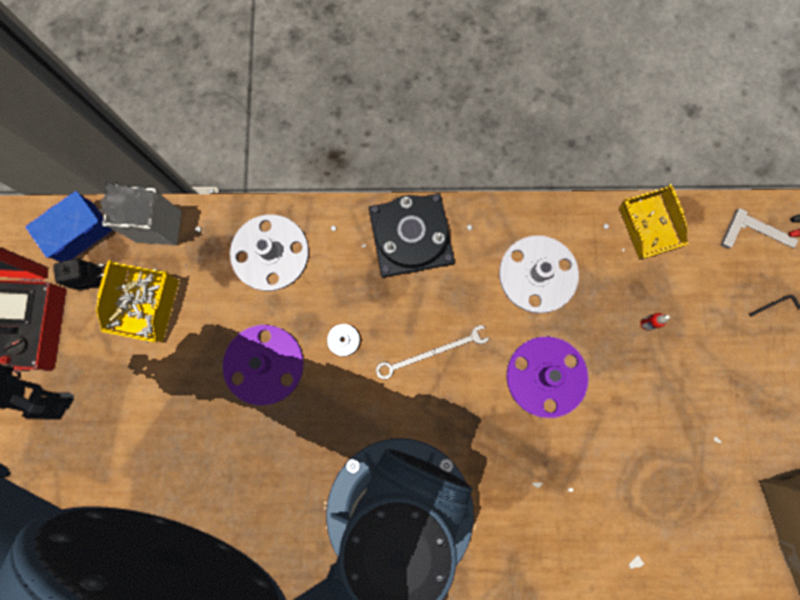

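View pics/side.png

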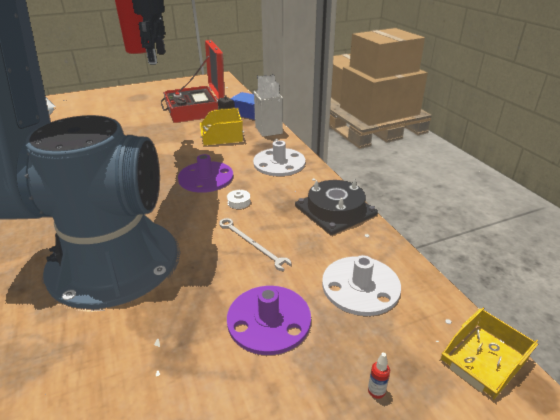

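The top view shows the three-hole white flange at (540,273) in the 800-px picture and the four-hole one at (268,252). The housing is at (411,235) and the purple look-alikes are below them. I'll enlarge the flange and housing.

```bash
python3 - <<'E'
import cv2,numpy as np
a=cv2.imread('pics/top.png')
c=np.hstack([a[130:200,253:323],a[160:230,342:412]])
cv2.imwrite('pics/c.png',cv2.resize(c,(800,400),interpolation=cv2.INTER_CUBIC))
E
```

```text
(no output)
```

View pics/c.png

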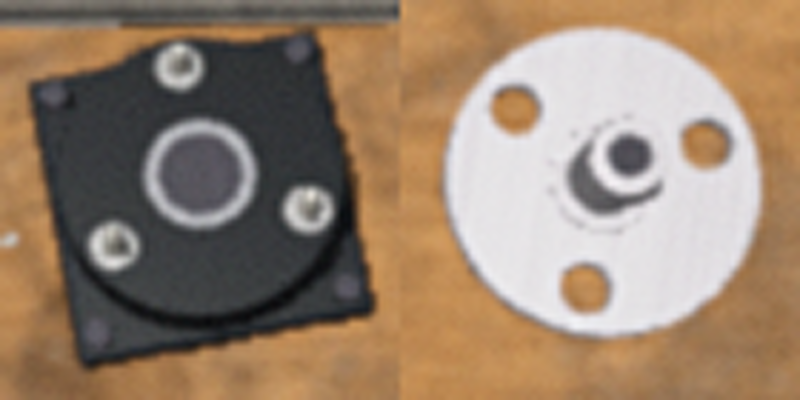

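```bash
cat > m.py <<'E'
from h import *
k=5.714
S=[(180,66),(308,209),(113,245)];H=[(516-400,109),(706-400,143),(586-400,288)]
cv=lambda p,o:((p[0]+.5)/k-.5+o[0],(p[1]+.5)/k-.5+o[1])
def fit(P):
    P=np.array(P)[:,:2];c=P.mean(0);d=P-c
    a=np.angle(np.mean(np.exp(3j*np.arctan2(d[:,1],d[:,0]))))/3
    return c,np.degrees(a),np.hypot(*d.T)*1e3,np.degrees(np.arctan2(d[:,1],d[:,0]))
s=fit([pt('top',cv(p,(253,130)),.045) for p in S]);f=fit([pt('top',cv(p,(342,160)),.010) for p in H])
print(s);print(f)
E
python3 - <<'E'
from m import *
st=arm.get_state();R=np.array(st['tcp_rot'])
print('turn mod120',s[1]-f[1])
print('shift tool mm',R.T@(np.append(f[0],.15)-st['eef_pos'])*1e3)
print(R.T@np.append(s[0]-f[0],0)*1e3)
E
```

```text
(array([ 0.48452453, -0.02315859]), np.float64(10.1485058185309), array([49.81004292, 49.87653966, 50.1876953 ]), array([   9.94155602, -109.60081435,  130.10477889]))
(array([ 0.41056477, -0.25151962]), np.float64(49.02240479735276), array([49.69595496, 49.79947648, 50.06446067]), array([ 48.84574316, -70.73267547, 168.95415076]))
turn mod120 -38.87389897882186
shift tool mm [-476.7848813  -591.63904694   81.50787778]
[ 23.1536907  238.91967377  -0.31523112]
```

```bash
python3 -m pendant '[[0,0,0.13,-34,-42,0,70],[0,0,0.27,-68,-84,0,70],[0,0,0.4,-102,-127,0,70],[0,0,0.54,-136,-169,0,70],[0,0,0.67,-170,-211,0,70],[0,0,0.8,-204,-254,0,70],[0,0,0.94,-238,-296,0,70],[0,0,1.07,-272,-338,0,70],[0,0,1.2,-306,-380,0,70],[0,0,1.34,-340,-422,0,70]]'
python3 - <<'E'
from m import *
st=arm.get_state();R=np.array(st['tcp_rot'])
print(st['qpos'],R.T@(np.append(f[0],.1)-st['eef_pos'])*1e3,np.degrees(np.arctan2(R[1,1],R[0,1])))
E
```

```text
clock: 1.35
eef_pos: [0.3529, -0.0429, 0.2314]
tcp_rot: [[0.183, 0.983, 0.0], [0.983, -0.183, -0.0], [0.0, 0.0, -1.0]]
force: [1.6, 0.6, 1.0]
grip_width: 0.0698
gripper_force: 0.0
(array([ 0.48452453, -0.02315859]), np.float64(10.1485058185309), array([49.81004292, 49.87653966, 50.1876953 ]), array([   9.94155602, -109.60081435,  130.10477889]))
(array([ 0.41056477, -0.25151962]), np.float64(49.02240479735276), array([49.69595496, 49.79947648, 50.06446067]), array([ 48.84574316, -70.73267547, 168.95415076]))
[-1.20908351e-01 -5.49335936e-02 -3.45818308e-01  1.27950763e+00
  2.98581663e-05  1.63355593e+00] [-194.6162067    94.76597882  131.38354783] -10.523398835714513
```

```bash
python3 -m pendant '[[0,0,0.1,-39,19,15,70],[0,0,0.2,-78,38,30,70],[0,0,0.31,-117,57,50,70],[0,0,0.42,-156,76,75,70],[0,0,0.53,-194.5,95,100,70],[0,0,0.53,-194.5,95,100,70],[0,0,0.53,-194.5,95,100,70]]'
python3 - <<'E'
from m import *
st=snap('wrist','w1.png');R=np.array(st['tcp_rot'])
print(st['qpos'],R.T@(np.append(f[0],.026)-st['eef_pos'])*1e3,np.degrees(np.arctan2(R[1,1],R[0,1])))
for z in (.01,.06):print(px('w1',np.append(f[0],z)))
for a in f[3]: print(px('w1',[f[0][0]+.05*np.cos(np.radians(a)),f[0][1]+.05*np.sin(np.radians(a)),.01]))
E
```

```text
clock: 2.22
eef_pos: [0.4112, -0.2489, 0.1311]
tcp_rot: [[0.651, 0.759, -0.001], [0.759, -0.651, 0.001], [-0.0, -0.001, -1.0]]
force: [0.2, -0.9, -0.4]
grip_width: 0.0702
gripper_force: 0.0
(array([ 0.48452453, -0.02315859]), np.float64(10.1485058185309), array([49.81004292, 49.87653966, 50.1876953 ]), array([   9.94155602, -109.60081435,  130.10477889]))
(array([ 0.41056477, -0.25151962]), np.float64(49.02240479735276), array([49.69595496, 49.79947648, 50.06446067]), array([ 48.84574316, -70.73267547, 168.95415076]))
[-5.44466519e-01  2.21695480e-01 -3.02822721e-01  1.04770327e+00
  1.04308711e-04  1.73497662e+00] [ -2.34868423   1.34485864 105.11380452] -40.60248085004719
[279.6352498  205.68703665]
[279.65509967 225.9970184 ]
[280.34531963 147.78723013]
[327.72363189 232.48878286]
[231.17342998 231.83633252]
```

View pics/w1.png

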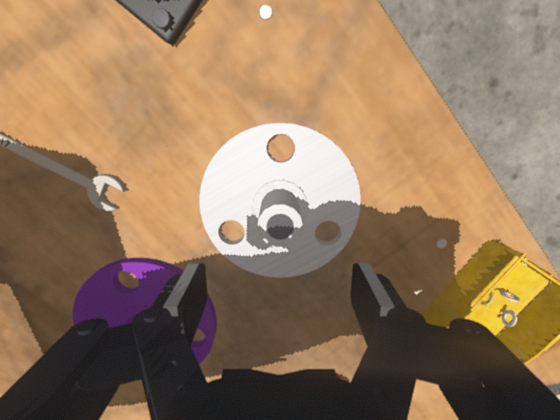

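The wrist view confirms it: three holes at (280,148), (327,231) and (231,232), and the hub top at (280,224), all within about 2 px of prediction. Next I'll descend and grip the hub.

```bash
python3 -m pendant '[[0,0,0,0,0,35,70],[0,0,0,0,0,75,70],[0,0,0,0,0,105,70],[0,0,0,0,0,105,70],[0,0,0,0,0,105,20],[0,0,0,0,0,105,20],[0,0,0,0,0,105,20],[0,0,0,0,0,105,20],[0,0,0,0,0,105,20],[0,0,0,0,0,105,20]]' 70
```

```text
clock: 3.52
eef_pos: [0.4127, -0.2497, 0.0282]
tcp_rot: [[0.651, 0.759, 0.003], [0.759, -0.651, -0.001], [0.001, 0.003, -1.0]]
force: [-1.9, 2.0, 9.8]
grip_width: 0.0327
gripper_force: 68.7
```

```bash
python3 -m pendant '[[0,0,0,0,0,-20,20],[0,0,0,0,0,-50,20],[0,0,0,0,0,-85,20],[0,0,0,0,0,-105,20],[0,0,0,0,0,-105,20]]'
python3 - <<'E'
from m import *
st=snap('wrist','w2.png');R=np.array(st['tcp_rot'])
print(st['qpos'],st['eef_pos'],R.T@(np.append(s[0],.131)-st['eef_pos'])*1e3)
z=st['eef_pos'][2]-.028+.01; print(z)
E
```

```text
clock: 4.15
eef_pos: [0.4126, -0.2499, 0.1331]
tcp_rot: [[0.651, 0.759, 0.003], [0.759, -0.651, -0.002], [0.0, 0.004, -1.0]]
force: [-0.2, 0.4, -5.0]
grip_width: 0.0325
gripper_force: 70.4
(array([ 0.48452453, -0.02315859]), np.float64(10.1485058185309), array([49.81004292, 49.87653966, 50.1876953 ]), array([   9.94155602, -109.60081435,  130.10477889]))
(array([ 0.41056477, -0.25151962]), np.float64(49.02240479735276), array([49.69595496, 49.79947648, 50.06446067]), array([ 48.84574316, -70.73267547, 168.95415076]))
[-5.44483207e-01  2.19214346e-01 -3.00727011e-01  1.04731565e+00
 -1.13149929e-04  1.73527810e+00] [ 0.41255257 -0.24985774  0.13305692] [218.92915105 -92.96969558   1.8330426 ]
0.11505692217003098
```

View pics/w2.png

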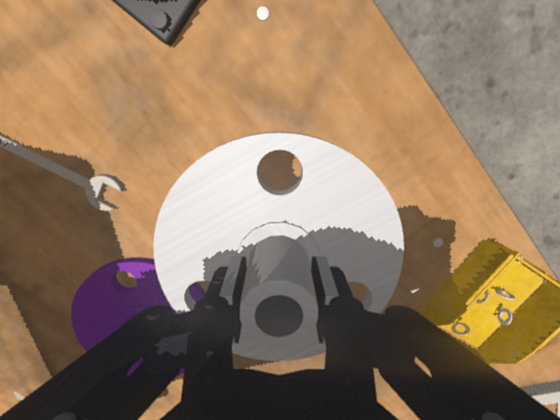

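```bash
python3 - <<'E'
from m import *
st=dict(eef_pos=np.array([.41255,-.24986,.13306]));R=np.array(arm.get_state()['tcp_rot'])
print(np.round(R,4))
for z in (.112,.115,.118):
    h=pt('w2',(279.5,172),z);l=pt('w2',(279,132),z)
    E=[pt('w2',(154,244),z),pt('w2',(404,244),z)]
    print(z,'hole',R.T@(h-st['eef_pos'])*1e3,'edge',R.T@(l-st['eef_pos'])*1e3,'diam',[R.T@(e-st['eef_pos'])*1e3 for e in E])
E
```

```text
(array([ 0.48452453, -0.02315859]), np.float64(10.1485058185309), array([49.81004292, 49.87653966, 50.1876953 ]), array([   9.94155602, -109.60081435,  130.10477889]))
(array([ 0.41056477, -0.25151962]), np.float64(49.02240479735276), array([49.69595496, 49.79947648, 50.06446067]), array([ 48.84574316, -70.73267547, 168.95415076]))
[[ 6.51e-01  7.59e-01  1.20e-03]
 [ 7.59e-01 -6.51e-01 -8.00e-04]
 [ 1.00e-04  1.50e-03 -1.00e+00]]
0.112 hole [46.91172815  1.06846802 21.06853735] edge [67.34731253  0.77591961 21.07113692] diam [array([  5.75549079, -69.71503231,  20.95882961]), array([ 5.78435098, 71.5456335 , 21.16560531])]
0.115 hole [47.49446674  1.05727831 18.06860406] edge [67.55646415  0.77007803 18.07115611] diam [array([  7.09061471, -68.43221483,  17.96090191]), array([ 7.11894731, 70.24603677, 18.16389751])]
0.118 hole [48.07720534  1.04608859 15.06867077] edge [67.76561578  0.76423646 15.0711753 ] diam [array([  8.42573864, -67.14939735,  14.96297421]), array([ 8.45354363, 68.94644003, 15.1621897 ])]
```

```bash
python3 -m pendant '[[0,0,0.08,28,-11,0,20],[0,0,0.2,66,-27,0,20],[0,0,0.32,104,-43,0,20],[0,0,0.44,143,-59,0,20],[0,0,0.56,182,-75,0,20],[0,0,0.64,208,-86,0,20],[0,0,0.679,221,-92,0,20],[0,0,0.679,221,-92,0,20],[0,0,0.679,221,-92,0,20],[0,0,0.679,221,-92,0,20]]'
python3 - <<'E'
from m import *
st=snap('wrist','w3.png');snap('side','s3.png');R=np.array(st['tcp_rot'])
print(st['qpos'],st['eef_pos'],R)
for a in s[3]: print(px('w3',[s[0][0]+.05*np.cos(np.radians(a)),s[0][1]+.05*np.sin(np.radians(a)),.067]))
a=cv2.imread('pics/s3.png')[100:280,230:470];b=cv2.imread('pics/w3.png')[80:380,80:480]
cv2.imwrite('pics/v3.png',np.vstack([cv2.resize(a,(400,300)),b]))
E
```

```text
clock: 5.45
eef_pos: [0.4854, -0.0223, 0.131]
tcp_rot: [[0.983, 0.181, -0.001], [0.181, -0.983, -0.0], [-0.001, 0.0, -1.0]]
force: [-0.0, -0.4, -5.4]
grip_width: 0.0324
gripper_force: 70.6
(array([ 0.48452453, -0.02315859]), np.float64(10.1485058185309), array([49.81004292, 49.87653966, 50.1876953 ]), array([   9.94155602, -109.60081435,  130.10477889]))
(array([ 0.41056477, -0.25151962]), np.float64(49.02240479735276), array([49.69595496, 49.79947648, 50.06446067]), array([ 48.84574316, -70.73267547, 168.95415076]))
[-4.57944327e-02  2.29615566e-01 -2.92315863e-01  1.04952414e+00
 -2.69438011e-04  2.91348493e+00] [ 0.48538596 -0.02232628  0.1310207 ] [[ 9.83426662e-01  1.81305133e-01 -6.70882100e-04]
 [ 1.81305011e-01 -9.83426884e-01 -2.38976618e-04]
 [-7.03091181e-04  1.13381692e-04 -9.99999746e-01]]
[279.69168291 156.41072882]
[338.49593719 260.23520576]
[218.98350254 259.73063802]
```

View pics/v3.png

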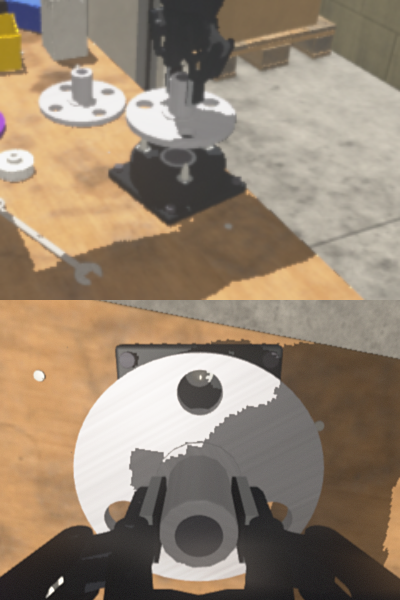

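The flange hangs level above the housing. The stud shows through the front hole at (283,158) in the wrist image, against a predicted (280,156), so I'll lower it.

```bash
python3 -m pendant '[[0,0,0,1.5,0,10,20],[0,0,0,1.5,0,20,20],[0,0,0,1.5,0,28,20],[0,0,0,1.5,0,34,20],[0,0,0,1.5,0,40,20],[0,0,0,1.5,0,45,20],[0,0,0,1.5,0,45,20]]'
python3 - <<'E'
from m import *
st=snap('wrist','w4.png');snap('side','s4.png')
print(st['eef_pos'],st['force'],st['moment'])
a=cv2.imread('pics/s4.png')[130:250,270:430];b=cv2.imread('pics/w4.png')[80:380,80:480]
cv2.imwrite('pics/v4.png',np.vstack([cv2.resize(a,(400,300)),b]))
E
```

```text
clock: 6.42
eef_pos: [0.4871, -0.0214, 0.086]
tcp_rot: [[0.983, 0.182, -0.001], [0.182, -0.983, -0.0], [-0.001, -0.0, -1.0]]
force: [-0.0, 0.1, -4.7]
grip_width: 0.0322
gripper_force: 70.6
(array([ 0.48452453, -0.02315859]), np.float64(10.1485058185309), array([49.81004292, 49.87653966, 50.1876953 ]), array([   9.94155602, -109.60081435,  130.10477889]))
(array([ 0.41056477, -0.25151962]), np.float64(49.02240479735276), array([49.69595496, 49.79947648, 50.06446067]), array([ 48.84574316, -70.73267547, 168.95415076]))
[ 0.48706041 -0.02141251  0.0860056 ] [-0.02950724  0.08014566 -4.74580789] [ 0.03967375  0.00015391 -0.00094704]
```

View pics/v4.png

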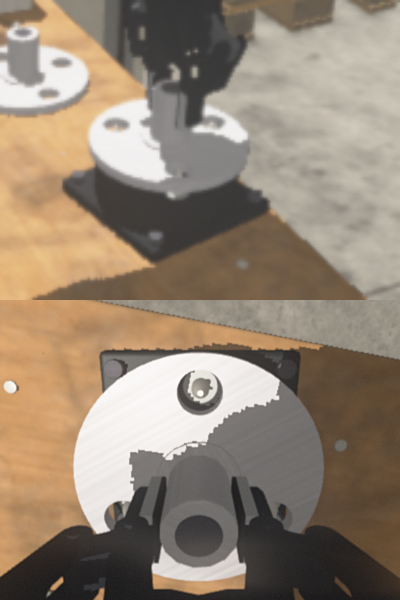

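All studs are inside their holes and there is no contact force. I'll continue down to the face.

```bash
python3 -m pendant '[[0,0,0,0,0,4,20],[0,0,0,0,0,8,20],[0,0,0,0,0,11,20],[0,0,0,0,0,13,20],[0,0,0,0,0,13,20]]'
```

```text
clock: 7.15
eef_pos: [0.4873, -0.0214, 0.0733]
tcp_rot: [[0.983, 0.182, 0.0], [0.182, -0.983, -0.0], [-0.0, 0.0, -1.0]]
force: [0.3, 0.4, -4.1]
grip_width: 0.0322
gripper_force: 70.5
```

Not in contact yet (-4.1 N is the flange's weight), so I'll go down gently in 1 mm steps.

```bash
python3 -m pendant '[[0,0,0,0,0,0.7,20],[0,0,0,0,0,1.4,20],[0,0,0,0,0,1.4,20]]'
```

```text
clock: 7.52
eef_pos: [0.4873, -0.0214, 0.0732]
tcp_rot: [[0.983, 0.182, 0.001], [0.182, -0.983, -0.0], [0.001, 0.0, -1.0]]
force: [-5.7, 0.9, 13.0]
grip_width: 0.0319
gripper_force: 72.6
```

Contact at z = 0.0732, which is the grasp height plus the 45 mm face, so it is home. I'll release and withdraw straight up.

```bash
python3 -m pendant '[[0,0,0,0,0,-0.7,20],[0,0,0,0,0,-0.7,50],[0,0,0,0,0,-0.7,50],[0,0,0,0,0,-0.7,50],[0,0,0,0,0,-0.7,50]]'
python3 -m pendant '[[0,0,0,0,0,-15,50],[0,0,0,0,0,-35,50],[0,0,0,0,0,-65,50],[0,0,0,0,0,-100,50],[0,0,0,0,0,-140,50],[0,0,0,0,0,-140,50],[0,0,0,0,0,-140,50]]'
python3 - <<'E'
from m import *
st=snap('wrist','w5.png');snap('side','s5.png')
a=cv2.imread('pics/s5.png')[130:250,270:430];b=cv2.imread('pics/w5.png')[80:380,80:480]
cv2.imwrite('pics/v5.png',np.vstack([cv2.resize(a,(400,300)),b]))
E
```

```text
clock: 8.15
eef_pos: [0.4873, -0.0215, 0.0726]
tcp_rot: [[0.983, 0.182, -0.0], [0.182, -0.983, -0.0], [-0.0, 0.0, -1.0]]
force: [0.1, 1.0, 0.8]
grip_width: 0.0498
gripper_force: 0.0
clock: 9.02
eef_pos: [0.4871, -0.0214, 0.2121]
tcp_rot: [[0.983, 0.182, -0.0], [0.182, -0.983, -0.0], [-0.0, -0.0, -1.0]]
force: [0.0, -0.7, -0.1]
grip_width: 0.0502
gripper_force: 0.0
(array([ 0.48452453, -0.02315859]), np.float64(10.1485058185309), array([49.81004292, 49.87653966, 50.1876953 ]), array([   9.94155602, -109.60081435,  130.10477889]))
(array([ 0.41056477, -0.25151962]), np.float64(49.02240479735276), array([49.69595496, 49.79947648, 50.06446067]), array([ 48.84574316, -70.73267547, 168.95415076]))
```

View pics/v5.png

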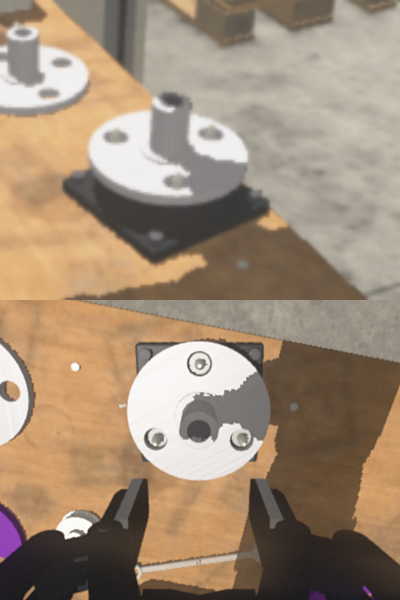

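The flange lies flat on the housing. All three studs stand in their holes, at crop pixels (200,363), (156,438) and (241,438), and the gripper is clear.

```bash
python3 -c "
from station import arm
print(arm.sign_off())"
```

```text
the job is handed in; nothing more can be done
None
```

The three-hole flange is flat and fully home on the housing's three studs, hub up; I let go only after it reached the face, left the four-hole flange where it lay, and handed the job in at about 9 s.

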